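# Sweep the empty cheese hoops into the wash bay

## Robot

A 7-joint arm with a two-finger parallel gripper is mounted at the origin on the work surface. World frame = base frame: x ahead of the robot, y to its left, z up, the work surface at z = 0. Lengths are in m, angles in rad, forces in N, time in s.
With the tool pointing down it reaches from about 0.4 to 0.85 m from the base axis. Payload 6.9 kg.
Tool frame: the origin (TCP) lies midway between the tips of the shut fingers; the grasp point (between the pads) lies 19 mm behind it; z points along the fingers, y is the line along which they close (so a half turn about z gives the same grasp; the last joint's range is limited). The gripper opens to 85 mm and grips with 20 to 120 N. Pads are 22 mm wide; open, the fingers measure 114 mm over their backs; the gripper's body (76 mm by 85 mm) begins 54 mm behind the grasp point. The pads swing forward as they close: fully open they stand 13 mm farther back than shut.
Start: joints at [-0.995, 0.507, -0.238, 1.5, 0.126, 1.149, -0.155], TCP at [0.284, 0.557, 0.231] pointing down, gripper open.
Joint ranges: [-3.08, 3.08], [-0.24, 2.05], [-1.43, 1.35], [0, 2.5], [-1.52, 4.66], [0.17, 1.96], [-2.89, 2.89]. Speed limits (rad/s): [2.39, 2.39, 3.14, 3.14, 3.14, 3.14, 3.14].

## Interface

Orientations are given as a rotation vector (axis times angle).
In Python, from cell import r gives the robot as it stands.
- The arm moves only by the tool drive_tool, never from a script. Its argument "rows" is a list of rows, each a list of 5 numbers: the finger opening in m, from 0 to 0.0854, then the shift along the tool's x, y, z in m, then the turn about the tool's z in units of 6 degrees (1.0 is 6 degrees). A call has 1 to 12 rows; each row is the pose to reach, as a shift and turn from the pose commanded when the call began, along the tool's axes at that moment; what a row does not reach only later rows make up. A row lasts 1/8 s, in which the tool goes at most 62.5 mm and 10.7 degrees, less where a joint would pass 70% of its speed; a pose out of reach is approached as far as the arm can. A call with a gripper value outside its range is refused whole. The fingers move at their own pace and stop on an object; the grip force is fixed at half the most. Time passes only in rows, so rows that repeat a pose let the fingers close. It gives the time, the measured TCP pose, the force, the opening and the grip force at its end, in the units of the state.
- r.observe(): the state, without advancing time (a new reading comes with each control period).
- r.grab_frame(name): name is "scene" or "top" or "wrist"; returns a dict with "pixels" (400x640x3 uint8, blue, green, red), "mtx" (3x3 intrinsics, pixels), "dist" ([k1, k2, p1, p2, k3] as OpenCV has them; the pictures are not rectified), "R" (3x3) and "t" (3): a world point X has camera coordinates R X + t. Camera axes: x right, y down, z forward; pixel columns grow to the right and rows downward; lengths in m; the calibration is good to about 2 mm. A picture is of the moment at which its call begins. There is no depth.
- r.sign_off(): hands the job in; it is judged then, once.
The state is a dict: "time_s": time; "joints": joint angles; "joint_vel": joint speeds; "tau": joint torques, N m; "ee_pos": TCP position; "ee_rot": TCP orientation; "contact_force": force on the tool from outside, world axes, zero at the start; "moment": the same for the moment, N m; "opening": finger opening in m; "finger_force": force on a finger pad.
Only numpy, scipy, OpenCV 4.12 (cv2) and the standard library are available. Lean on these libraries where they do the work, as an engineer would, in place of code of your own. Each camera call takes 0.05 s, during which the arm holds its last target. There are 200 camera calls.

## Task

Sweep the three empty wooden hoops along the bench with your closed fingers into the white three-sided bay, until each lies flat and fully inside it. Slide them only: do not lift or tip them. Leave the two filled cheeses, the sprayer and the brush where they are.

Things in the scene. Friction and masses are not known exactly. Their poses are not given: they have to be found in the camera images.
- hoop0: empty cheese hoop: a plain pale-wood ring open at top and bottom, standing flat on the bench; outer diameter 60 mm, inner diameter 52 mm, wall 4 mm, height 22 mm, about 25 g. Origin: centre of its underside (on the bench); z up. Pushed low down it slides; caught high up it may tip
- hoop1: empty cheese hoop: a plain pale-wood ring open at top and bottom, standing flat on the bench; outer diameter 60 mm, inner diameter 52 mm, wall 4 mm, height 22 mm, about 25 g. Origin: centre of its underside (on the bench); z up. Pushed low down it slides; caught high up it may tip
- hoop2: empty cheese hoop: a plain pale-wood ring open at top and bottom, standing flat on the bench; outer diameter 60 mm, inner diameter 52 mm, wall 4 mm, height 22 mm, about 25 g. Origin: centre of its underside (on the bench); z up. Pushed low down it slides; caught high up it may tip
- cheese0: filled cheese: the same pale-wood hoop (60 mm outer diameter, 22 mm high) but filled solid with cheese that crowns about 3 mm above the rim, about 110 g. Origin: centre of its underside. A bystander
- cheese1: filled cheese: the same pale-wood hoop (60 mm outer diameter, 22 mm high) but filled solid with cheese that crowns about 3 mm above the rim, about 110 g. Origin: centre of its underside. A bystander
- bay: wash bay: low white plastic fence on three sides, fixed; its open side (own -x) faces the robot. Inside 100 mm deep (own x -50 to +50) and 250 mm wide (own y -125 to +125): three hoops fit side by side along y. Walls 6 mm thick, 20 mm high at +x, +y, -y. No sill: its grey slotted floor panel is level with the bench. Origin: centre of its floor, z up
- sprayer: white pump sprayer standing on the bench, body diameter 104 mm, 219 mm high with the pump knob; a spout reaches 90 mm from its axis to its own -x, a handle 80 mm to +x. Origin: centre of its underside. A bystander
- brush: small brush lying on the bench off to the side, about 180 mm long along its own x, under 40 mm high. Origin: near its middle, on the bench. A bystander

How it is judged:
At the end, for the whole second after the job is handed in: Each of the three empty hoops stands flat on the bench, at rest, inside the bay (sticking out of its open side by at most 6 mm); the filled cheeses, the sprayer and the brush are within 15 mm of where they started (x of hoop0 in the frame of bay between -0.026 and 0.03 m and y of hoop0 in the frame of bay between -0.1 and 0.1 m and height (world z) of each of hoop0, hoop1, hoop2 below 0.006 m and angle between each of hoop0, hoop1, hoop2's own z axis and vertical below 0.1 rad and linear speed of each of hoop0, hoop1, hoop2 below 0.01 m/s and x of hoop1 in the frame of bay between -0.026 and 0.03 m and y of hoop1 in the frame of bay between -0.1 and 0.1 m and x of hoop2 in the frame of bay between -0.026 and 0.03 m and y of hoop2 in the frame of bay between -0.1 and 0.1 m and distance of each of cheese0, cheese1, sprayer, brush from where it was at the start of the episode below 0.015 m); the robot touches nothing.
It fails at once if a hoop was lifted off the bench (over 12 mm) or tipped (over 0.35 rad) (height (world z) of any of hoop0, hoop1, hoop2 above 0.012 m or angle between any of hoop0, hoop1, hoop2's own z axis and vertical above 0.35 rad).
It fails at once if a filled cheese was moved by more than 15 mm (distance of any of cheese0, cheese1 from where it was at the start of the episode above 0.015 m).
It fails at once if the sprayer or the brush was moved by more than 15 mm (distance of any of sprayer, brush from where it was at the start of the episode above 0.015 m).
It also fails if it takes over 64 s, if anything falls off the work surface, if the arm or the gripper's body presses on something with over 40 N, if the wrist force passes 120 N, or if a joint passes its speed limit or range.

## Working session

There is one attempt and no reset: what is moved stays moved. The work goes in short steps, Python scripts to look and compute and a tool call to move; the robot and the scene stay as the last step left them, time stands still between calls to the robot, and variables do not carry over. Pictures are saved under pics/ and viewed, at most 10 in all, crops included, and the job is handed in when it is done.

Besides the shell and the picture viewer there is one more tool, called by a JSON object that holds its "name" and its "arguments", one argument or row to a line. drive_tool: Moves the arm, as the interface text tells. Its arguments: {"type":"object","properties":{"rows":{"type":"array"}},"required":["rows"]}

```bash
mkdir -p pics; cat > h.py <<'E'
import numpy as np, cv2
from cell import r
def grab(n,f):
    g=r.grab_frame(n); cv2.imwrite('pics/'+f,g['pixels']); return g
def ray(g,uv,z):
    uv=np.array(uv,float).reshape(-1,1,2)
    p=cv2.undistortPoints(uv,np.array(g['mtx']),np.array(g['dist'])).reshape(-1,2)
    R=np.array(g['R']);t=np.array(g['t']); c=-R.T@t
    d=np.c_[p,np.ones(len(p))]@R
    return c+d*((z-c[2])/d[:,2])[:,None]
E
python3 - <<'E'
from h import *
for n in("top","scene"):
    g=grab(n,n+'0.png'); print(n,-np.array(g['R']).T@np.array(g['t']))
s=r.observe();print(s['ee_pos'],s['ee_rot'],s['time_s'],s['opening'])
E
```

```text
top [ 0.30093146 -0.04203803  1.08098866]
scene [1.04022007 0.42646426 0.80846835]
[0.28336924 0.55657105 0.23051664] [-7.32624905e-01 -3.05460212e+00  2.44891964e-03] 0.1 0.08557198307501736
```

View pics/top0.png

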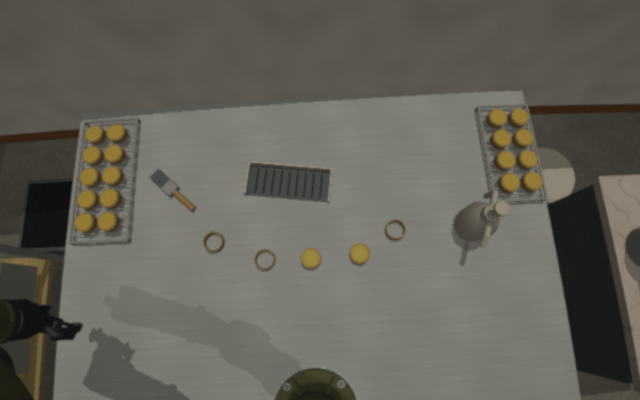

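View pics/scene0.png

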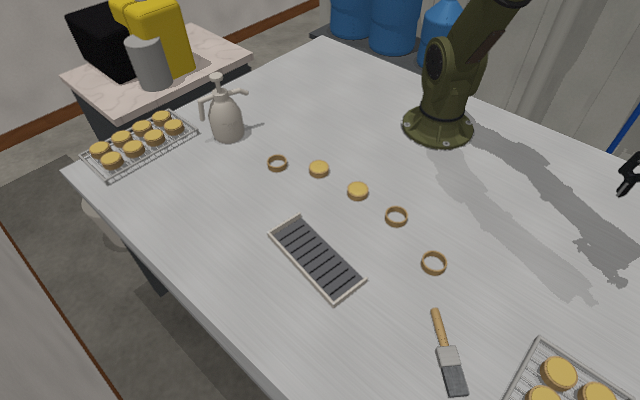

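The top view shows hoops near (214,242), (265,260) and (395,230). The cheeses are near (311,258) and (360,254), and the bay spans about (247..330, 163..202). The brush tip is at (193,208) and the sprayer near (475,222).

```bash
python3 - <<'E'
from h import *
for n,pts in(("top",dict(h0=(214,242),h1=(265,260),h2=(395,230),c0=(311,258),c1=(360,254))),("scene",dict(h0=(434,263),h1=(396,216),h2=(277,163),c0=(357,190),c1=(318,168)))):
    g=r.grab_frame(n);im=g['pixels']
    hsv=cv2.cvtColor(im,cv2.COLOR_BGR2HSV)
    m=((hsv[...,1]>70)&(hsv[...,0]<30)).astype(np.uint8)
    cn,_=cv2.findContours(m,cv2.RETR_EXTERNAL,cv2.CHAIN_APPROX_NONE)
    for k,p in pts.items():
        b=min(cn,key=lambda c:np.hypot(*(np.array(cv2.minEnclosingCircle(c)[0])-p)) if len(c)>15 else 1e9)
        (cx,cy),d,_=cv2.fitEllipse(b)
        P=ray(g,[(cx,cy)],.012)[0]
        print(n,k,round(cx,1),round(cy,1),np.round(d,1),P[:2].round(4))
    if n=="top":
        roi=np.zeros(im.shape[:2],np.uint8); roi[155:210,240:340]=1
        v=hsv[...,2]
        d=((v<95)&(roi>0)).astype(np.uint8)
        d=cv2.morphologyEx(d,cv2.MORPH_CLOSE,np.ones((5,5)))
        c=max(cv2.findContours(d,0,1)[0],key=cv2.contourArea)
        q=cv2.boxPoints(cv2.minAreaRect(c));print(q.round(1));Q=ray(g,q,0)[:,:2];print(Q.round(4),Q.mean(0),[np.linalg.norm(Q[i]-Q[i-1]) for i in range(2)])
        print('brush',ray(g,[(155,172),(193,208)],.01)[:,:2],'spr',ray(g,[(473,225),(457,237)],.0)[:,:2])
    big=cv2.resize(im[140:290,190:420],None,fx=3.4,fy=3.4,interpolation=2) if n=="top" else None
    if big is not None: cv2.imwrite('pics/crop0.png',big)
E
```

```text
top h0 213.1 241.5 [19.3 19.9] [0.4828 0.2802]
top h1 264.2 259.0 [19.6 20.1] [0.4236 0.1289]
top h2 395.1 229.1 [19.3 19.6] [ 0.4917 -0.2607]
top c0 310.4 257.9 [19.6 20.4] [ 0.4198 -0.0057]
top c1 359.1 253.1 [19.9 20.2] [ 0.4264 -0.1485]
[[244.9 194.6]
 [247.8 161.9]
 [330.9 169.3]
 [328.  202.1]]
[[ 0.6258  0.1879]
 [ 0.7329  0.1788]
 [ 0.6936 -0.0815]
 [ 0.5883 -0.0665]] [0.66013316 0.05465684] [np.float64(0.2571273689135827), np.float64(0.10752913679108066)]
brush [[0.71270022 0.47094067]
 [0.58917843 0.34478092]] spr [[ 0.49322183 -0.50194298]
 [ 0.45944662 -0.44757153]]
scene h0 433.5 262.7 [23.6 25.2] [0.4848 0.2805]
scene h1 395.7 216.3 [20.7 22. ] [0.426  0.1295]
scene h2 276.8 162.9 [16.8 19.2] [ 0.4932 -0.2575]
scene c0 357.3 190.9 [19.  20.3] [ 0.4215 -0.0042]
scene c1 318.5 168.6 [17.4 19.2] [ 0.4277 -0.1468]
```

View pics/crop0.png

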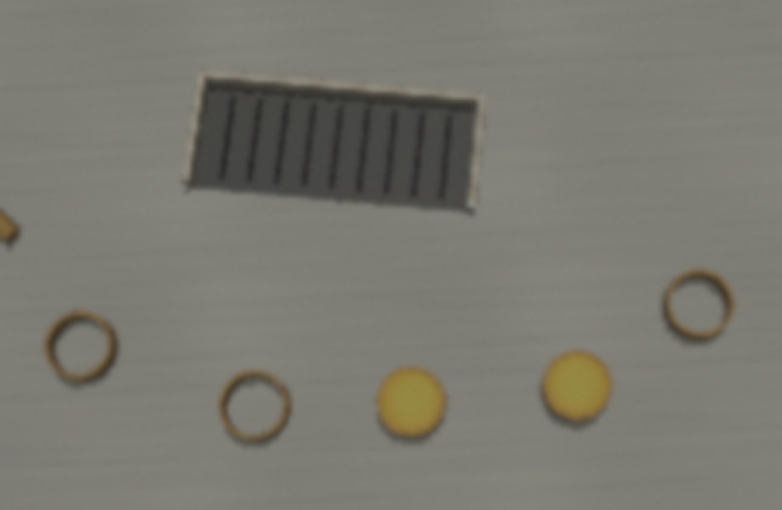

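Both views agree, to about 2 mm. The bay is centred near (0.657, 0.0535) with a yaw of about -8.5°. Closed fingers measure about 22 x 29 mm, so they fit low inside a 52 mm ring and can sweep it along by its leading inner wall. That is stable and can't tip the ring. I'll go above hoop0 first, with the tool aligned to the bay.

{"name": "drive_tool", "arguments": {
  "rows": [
    [0, -0.035, -0.018, 0.01, -0.4],
    [0, -0.07, -0.036, 0.02, -0.8],
    [0, -0.105, -0.054, 0.04, -1.2],
    [0, -0.14, -0.072, 0.06, -1.6],
    [0, -0.18, -0.092, 0.08, -2.0],
    [0, -0.22, -0.112, 0.1, -2.4],
    [0, -0.26, -0.132, 0.12, -2.8],
    [0, -0.29, -0.148, 0.14, -3.08],
    [0, -0.304, -0.156, 0.16, -3.08],
    [0, -0.304, -0.156, 0.17, -3.08],
    [0, -0.304, -0.156, 0.17, -3.08],
    [0, -0.304, -0.156, 0.17, -3.08]
  ]
}}

```text
time_s: 1.7
ee_pos: [0.4833, 0.2816, 0.062]
ee_rot: [0.23, 3.133, 0.002]
contact_force: [-0.3, 1.1, -0.3]
opening: 0.0001
finger_force: 0.0
```

```bash
cat >> h.py <<'E'
from scipy.spatial.transform import Rotation as Ro
B=np.array([.657,.0535]);A=-8.5*np.pi/180
ex=np.array([np.cos(A),np.sin(A)]);ey=np.array([-ex[1],ex[0]])
def bay(p): d=np.array(p)[...,:2]-B; return np.stack([d@ex,d@ey],-1).round(4)
def st():
    s=r.observe();M=Ro.from_rotvec(s['ee_rot']).as_matrix()
    print('t',s['time_s'],'tcp',np.round(s['ee_pos'],4),'bay',bay(s['ee_pos']),'xyaw',np.degrees(np.arctan2(M[1,0],M[0,0])).round(1),'F',np.round(s['contact_force'],1),'q',np.round(s['joints'],2),'op',round(s['opening'],4))
E
python3 - <<'E'
from h import *
st()
grab('wrist','w0.png')
print(bay([[.484,.2803],[.425,.1292],[.4925,-.259],[.4207,-.005],[.427,-.1477]]))
E
```

```text
t 1.7 tcp [0.4833 0.2816 0.062 ] bay [-0.2055  0.1999] xyaw 171.6 F [-0.3  1.1 -0.3] q [-0.4   0.6  -0.26  1.88  0.24  0.68  0.62] op 0.0001
[[-0.2046  0.1987]
 [-0.2406  0.0406]
 [-0.1165 -0.3334]
 [-0.2251 -0.0928]
 [-0.1977 -0.233 ]]
```

View pics/w0.png

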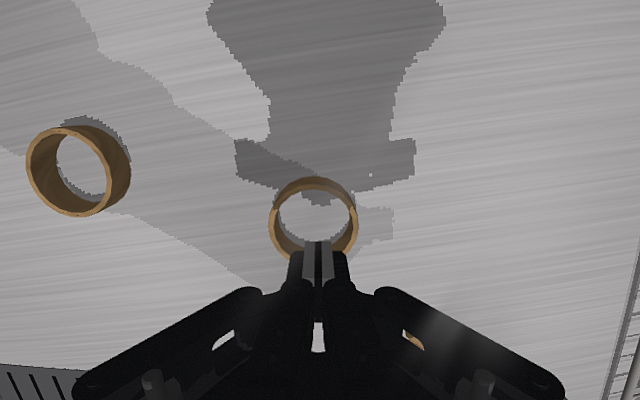

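hoop0's ring lies around the finger tips, with its rim spanning columns 271–357 and the tips at about (318,242). The offset agrees with the roughly 1 mm computed. Now I'll lower inside it and sweep.

{"name": "drive_tool", "arguments": {
  "rows": [
    [0, 0, -0.001, 0.02, 0],
    [0, 0, -0.001, 0.04, 0],
    [0, 0, -0.001, 0.05, 0],
    [0, 0, -0.001, 0.056, 0],
    [0, 0, -0.001, 0.056, 0]
  ]
}}

```text
time_s: 2.38
ee_pos: [0.4835, 0.2793, 0.0054]
ee_rot: [0.232, 3.133, 0.0]
contact_force: [0.1, 0.1, -0.8]
opening: -0.0
finger_force: 0.0
```

{"name": "drive_tool", "arguments": {
  "rows": [
    [0, -0.005, -0.006, 0, 0],
    [0, -0.014, -0.017, 0, 0],
    [0, -0.024, -0.03, 0, 0],
    [0, -0.034, -0.043, 0, 0],
    [0, -0.044, -0.056, 0, 0],
    [0, -0.055, -0.069, 0, 0],
    [0, -0.066, -0.082, 0, 0],
    [0, -0.077, -0.095, 0, 0],
    [0, -0.088, -0.108, 0, 0],
    [0, -0.097, -0.12, 0, 0],
    [0, -0.103, -0.128, 0, 0],
    [0, -0.105, -0.131, 0, 0]
  ]
}}

```text
time_s: 3.88
ee_pos: [0.5683, 0.1333, 0.0052]
ee_rot: [-0.234, -3.133, 0.0]
contact_force: [0.8, 0.2, -0.7]
opening: 0.0001
finger_force: 0.1
```

```bash
python3 - <<'E'
from h import *
st()
grab('scene','s1.png')
E
```

```text
t 3.875 tcp [0.5683 0.1333 0.0052] bay [-0.0995  0.0658] xyaw 171.5 F [ 0.8  0.2 -0.7] q [-0.1   0.71 -0.27  1.86  0.31  0.61  0.86] op 0.0001
```

View pics/s1.png

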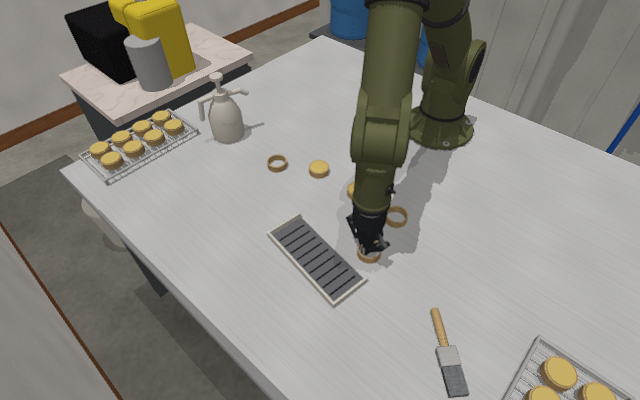

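hoop0 has followed flat to the bay mouth, at about (369,253). Next I'll sweep it in, back off to the ring's centre and lift the fingers out.

{"name": "drive_tool", "arguments": {
  "rows": [
    [0, -0.006, 0.001, 0, 0],
    [0, -0.018, 0.002, 0, 0],
    [0, -0.032, 0.003, 0, 0],
    [0, -0.046, 0.004, 0, 0],
    [0, -0.06, 0.005, 0, 0],
    [0, -0.074, 0.006, 0, 0],
    [0, -0.088, 0.006, 0, 0],
    [0, -0.1, 0.006, 0, 0],
    [0, -0.11, 0.006, 0, 0],
    [0, -0.116, 0.006, 0, 0],
    [0, -0.119, 0.006, 0, 0],
    [0, -0.119, 0.006, 0, 0]
  ]
}}

```text
time_s: 5.42
ee_pos: [0.6866, 0.1223, 0.0053]
ee_rot: [-0.233, -3.133, 0.0]
contact_force: [-0.6, 0.9, 0.8]
opening: -0.0002
finger_force: 0.0
```

{"name": "drive_tool", "arguments": {
  "rows": [
    [0, 0.006, 0, 0, 0],
    [0, 0.011, 0, 0, 0],
    [0, 0.011, 0, 0, 0],
    [0, 0.011, 0, -0.015, 0],
    [0, 0.011, 0, -0.04, 0],
    [0, 0.011, 0, -0.065, 0],
    [0, 0.011, 0, -0.065, 0]
  ]
}}

```text
time_s: 6.3
ee_pos: [0.6776, 0.1245, 0.0736]
ee_rot: [0.233, 3.128, 0.002]
contact_force: [-0.2, -0.3, -0.2]
opening: 0.0002
finger_force: 0.0
```

```bash
python3 - <<'E'
from h import *
st()
E
```

```text
t 6.3 tcp [0.6776 0.1245 0.0736] bay [0.0099 0.0732] xyaw 171.5 F [-0.2 -0.3 -0.2] q [-0.04  0.75 -0.31  1.51  0.27  0.92  0.98] op 0.0002
```

Now to hoop1: over it first, with a check of its position and of hoop0 in the bay.

{"name": "drive_tool", "arguments": {
  "rows": [
    [0, 0.02, -0.003, 0, 0],
    [0, 0.055, -0.007, 0, 0],
    [0, 0.09, -0.012, 0, 0],
    [0, 0.13, -0.017, 0, 0],
    [0, 0.17, -0.022, 0, 0],
    [0, 0.205, -0.027, 0, 0],
    [0, 0.235, -0.031, 0, 0],
    [0, 0.2505, -0.033, 0, 0],
    [0, 0.2505, -0.033, 0.01, 0],
    [0, 0.2505, -0.033, 0.01, 0]
  ]
}}

```text
time_s: 7.55
ee_pos: [0.4241, 0.1284, 0.0595]
ee_rot: [-0.233, -3.133, 0.0]
contact_force: [0.6, 0.6, -1.0]
opening: 0.0002
finger_force: 0.0
```

```bash
python3 - <<'E'
from h import *
st()
g=grab('scene','s2.png')
w=grab('wrist','w1.png')
cv2.imwrite('pics/c2.png',np.hstack([cv2.resize(g['pixels'][130:330,220:480],(500,385)),cv2.resize(w['pixels'],None,fx=.45,fy=.45)[:385] if 0 else cv2.copyMakeBorder(cv2.resize(w['pixels'],(288,180)),0,205,0,0,0)]))
E
```

```text
t 7.55 tcp [0.4241 0.1284 0.0595] bay [-0.2415  0.0396] xyaw 171.5 F [ 0.6  0.6 -1. ] q [-0.14  0.49 -0.29  2.18  0.28  0.51  0.77] op 0.0002
```

View pics/c2.png

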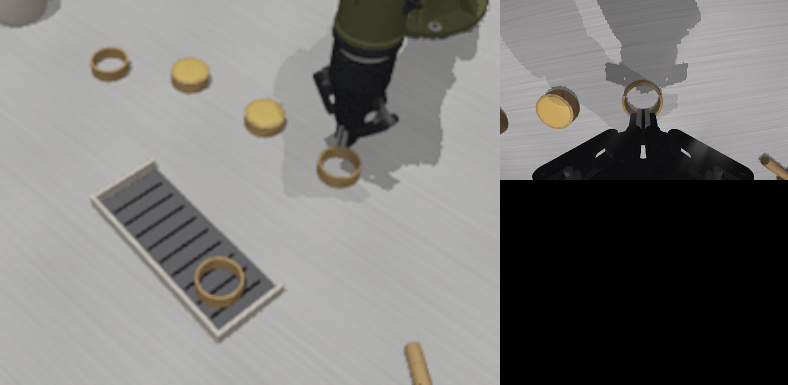

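hoop0 lies flat inside the bay, at about (219,281) in the crop, and the fingers sit over hoop1's centre. Now hoop1.

{"name": "drive_tool", "arguments": {
  "rows": [
    [0, 0, 0.001, 0.02, 0],
    [0, 0, 0.001, 0.04, 0],
    [0, 0, 0.001, 0.05, 0],
    [0, 0, 0.001, 0.054, 0],
    [0, 0, 0.001, 0.054, 0]
  ]
}}

```text
time_s: 8.28
ee_pos: [0.4235, 0.1294, 0.0063]
ee_rot: [0.233, 3.133, -0.0]
contact_force: [-0.2, -0.5, 0.0]
opening: -0.0002
finger_force: 0.0
```

{"name": "drive_tool", "arguments": {
  "rows": [
    [0, -0.006, -0.003, 0, 0],
    [0, -0.018, -0.008, 0, 0],
    [0, -0.032, -0.014, 0, 0],
    [0, -0.046, -0.02, 0, 0],
    [0, -0.06, -0.026, 0, 0],
    [0, -0.074, -0.032, 0, 0],
    [0, -0.088, -0.038, 0, 0],
    [0, -0.102, -0.044, 0, 0],
    [0, -0.115, -0.049, 0, 0],
    [0, -0.125, -0.053, 0, 0],
    [0, -0.13, -0.054, 0, 0],
    [0, -0.13, -0.054, 0, 0]
  ]
}}

```text
time_s: 9.78
ee_pos: [0.5439, 0.0568, 0.0062]
ee_rot: [-0.233, -3.133, -0.0]
contact_force: [-0.6, 1.1, 0.7]
opening: -0.0001
finger_force: 0.0
```

{"name": "drive_tool", "arguments": {
  "rows": [
    [0, -0.006, 0, 0, 0],
    [0, -0.018, 0.001, 0, 0],
    [0, -0.032, 0.002, 0, 0],
    [0, -0.046, 0.003, 0, 0],
    [0, -0.06, 0.004, 0, 0],
    [0, -0.074, 0.005, 0, 0],
    [0, -0.088, 0.006, 0, 0],
    [0, -0.102, 0.007, 0, 0],
    [0, -0.114, 0.008, 0, 0],
    [0, -0.123, 0.008, 0, 0],
    [0, -0.128, 0.008, 0, 0],
    [0, -0.128, 0.008, 0, 0]
  ]
}}

```text
time_s: 11.28
ee_pos: [0.6717, 0.0456, 0.0062]
ee_rot: [-0.233, -3.133, 0.0]
contact_force: [-0.1, -0.1, -0.5]
opening: 0.0003
finger_force: 0.0
```

{"name": "drive_tool", "arguments": {
  "rows": [
    [0, 0.006, 0, 0, 0],
    [0, 0.011, 0, 0, 0],
    [0, 0.011, 0, 0, 0],
    [0, 0.011, 0, -0.015, 0],
    [0, 0.011, 0, -0.04, 0],
    [0, 0.011, 0, -0.065, 0],
    [0, 0.011, 0, -0.065, 0]
  ]
}}

```text
time_s: 12.15
ee_pos: [0.6626, 0.0476, 0.0745]
ee_rot: [0.233, 3.128, 0.002]
contact_force: [0.8, 0.2, 0.2]
opening: -0.0002
finger_force: 0.0
```

```bash
python3 - <<'E'
from h import *
st()
E
```

```text
t 12.15 tcp [0.6626 0.0476 0.0745] bay [ 0.0064 -0.005 ] xyaw 171.5 F [0.8 0.2 0.2] q [ 0.09  0.72 -0.35  1.58  0.3   0.89  1.06] op -0.0002
```

{"name": "drive_tool", "arguments": {
  "rows": [
    [0, 0.008, -0.02, 0, 0],
    [0, 0.02, -0.052, 0, 0],
    [0, 0.034, -0.09, 0, 0],
    [0, 0.048, -0.128, 0, 0],
    [0, 0.062, -0.166, 0, 0],
    [0, 0.076, -0.204, 0, 0],
    [0, 0.09, -0.242, 0, 0],
    [0, 0.104, -0.278, 0, 0],
    [0, 0.116, -0.308, 0, 0],
    [0, 0.123, -0.328, 0.005, 0],
    [0, 0.123, -0.328, 0.012, 0],
    [0, 0.123, -0.328, 0.012, 0]
  ]
}}

```text
time_s: 13.65
ee_pos: [0.4907, -0.2575, 0.0584]
ee_rot: [-0.231, -3.132, -0.002]
contact_force: [-0.6, 0.1, -0.1]
opening: -0.0
finger_force: 0.0
```

```bash
python3 - <<'E'
from h import *
st()
g=grab('scene','s3.png')
w=grab('wrist','w2.png')
cv2.imwrite('pics/c3.png',np.hstack([cv2.resize(g['pixels'][130:330,220:480],(468,360)),cv2.copyMakeBorder(cv2.resize(w['pixels'],(320,200)),0,160,0,0,0)]))
E
```

```text
t 13.65 tcp [ 0.4907 -0.2575  0.0584] bay [-0.1185 -0.3322] xyaw 171.6 F [-0.6  0.1 -0.1] q [ 0.68  0.62 -0.38  1.9   0.34  0.69  1.53] op -0.0
```

View pics/c3.png

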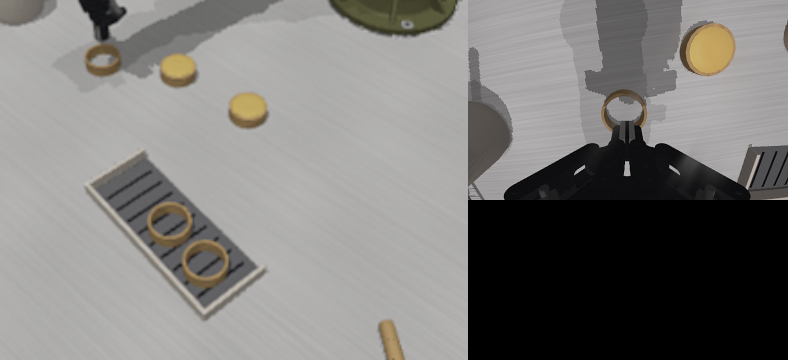

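hoop0 and hoop1 lie flat in the bay and the bystanders are unmoved. The fingers are centred over hoop2.

{"name": "drive_tool", "arguments": {
  "rows": [
    [0, -0.001, 0, 0.02, 0],
    [0, -0.001, 0, 0.04, 0],
    [0, -0.001, 0, 0.049, 0],
    [0, -0.001, 0, 0.053, 0],
    [0, -0.001, 0, 0.053, 0]
  ]
}}

```text
time_s: 14.38
ee_pos: [0.4919, -0.2588, 0.0065]
ee_rot: [0.232, 3.133, -0.0]
contact_force: [0.1, -0.0, -0.3]
opening: -0.0002
finger_force: 0.0
```

{"name": "drive_tool", "arguments": {
  "rows": [
    [0, -0.001, 0.006, 0, 0],
    [0, -0.002, 0.018, 0, 0],
    [0, -0.004, 0.032, 0, 0],
    [0, -0.006, 0.046, 0, 0],
    [0, -0.008, 0.06, 0, 0],
    [0, -0.01, 0.074, 0, 0],
    [0, -0.012, 0.088, 0, 0],
    [0, -0.013, 0.102, 0, 0],
    [0, -0.013, 0.116, 0, 0],
    [0, -0.013, 0.13, 0, 0],
    [0, -0.013, 0.144, 0, 0],
    [0, -0.013, 0.155, 0, 0]
  ]
}}

```text
time_s: 15.88
ee_pos: [0.5275, -0.1066, 0.0063]
ee_rot: [-0.232, -3.133, -0.0]
contact_force: [-0.1, 0.4, -0.8]
opening: 0.0001
finger_force: 0.1
```

{"name": "drive_tool", "arguments": {
  "rows": [
    [0, 0, 0.012, 0, 0],
    [0, 0, 0.026, 0, 0],
    [0, 0, 0.04, 0, 0],
    [0, 0, 0.054, 0, 0],
    [0, 0, 0.068, 0, 0],
    [0, 0, 0.082, 0, 0],
    [0, 0, 0.094, 0, 0],
    [0, 0, 0.103, 0, 0],
    [0, 0, 0.107, 0, 0],
    [0, 0, 0.107, 0, 0]
  ]
}}

```text
time_s: 17.12
ee_pos: [0.5432, -0.0018, 0.0063]
ee_rot: [-0.233, -3.133, 0.0]
contact_force: [0.0, -1.4, -0.7]
opening: -0.0
finger_force: 0.0
```

```bash
python3 - <<'E'
from h import *
st()
g=grab('scene','s4.png')
cv2.imwrite('pics/c4.png',cv2.resize(g['pixels'][130:330,220:480],(520,400)))
E
```

```text
t 17.125 tcp [ 0.5432 -0.0018  0.0063] bay [-0.1044 -0.0715] xyaw 171.5 F [ 0.  -1.4 -0.7] q [ 0.13  0.67 -0.27  1.97  0.33  0.54  1.06] op -0.0
```

View pics/c4.png

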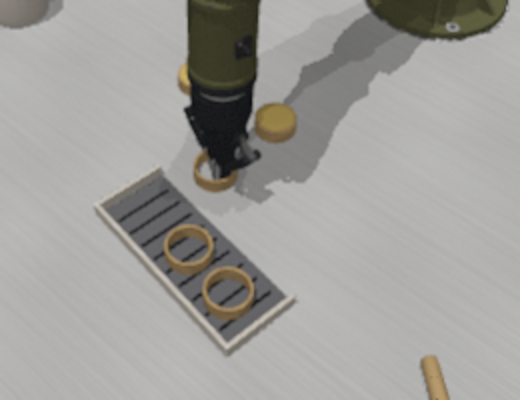

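hoop2 is at the bay mouth, at about (215,168) in the crop, between the side wall's end (160,170) and hoop1. Sweeping it in.

{"name": "drive_tool", "arguments": {
  "rows": [
    [0, -0.006, 0, 0, 0],
    [0, -0.018, 0, 0, 0],
    [0, -0.032, -0.001, 0, 0],
    [0, -0.046, -0.002, 0, 0],
    [0, -0.06, -0.003, 0, 0],
    [0, -0.074, -0.003, 0, 0],
    [0, -0.088, -0.003, 0, 0],
    [0, -0.102, -0.003, 0, 0],
    [0, -0.112, -0.003, 0, 0],
    [0, -0.119, -0.003, 0, 0],
    [0, -0.122, -0.003, 0, 0],
    [0, -0.122, -0.003, 0, 0]
  ]
}}

```text
time_s: 18.68
ee_pos: [0.6634, -0.0228, 0.0062]
ee_rot: [-0.233, -3.133, -0.0]
contact_force: [-0.5, -0.1, 0.5]
opening: -0.0001
finger_force: 0.0
```

{"name": "drive_tool", "arguments": {
  "rows": [
    [0, 0.006, 0, 0, 0],
    [0, 0.011, 0, 0, 0],
    [0, 0.011, 0, 0, 0],
    [0, 0.011, 0, -0.015, 0],
    [0, 0.011, 0, -0.04, 0],
    [0, 0.011, 0, -0.08, 0],
    [0, 0.05, 0, -0.13, 0],
    [0, 0.1, 0, -0.15, 0],
    [0, 0.15, 0, -0.15, 0],
    [0, 0.2, 0, -0.15, 0],
    [0, 0.2, 0, -0.15, 0],
    [0, 0.2, 0, -0.15, 0]
  ]
}}

```text
time_s: 20.18
ee_pos: [0.4669, 0.0067, 0.1575]
ee_rot: [0.233, 3.13, 0.0]
contact_force: [0.5, -0.5, 0.2]
opening: 0.0004
finger_force: 0.0
```

```bash
python3 - <<'E'
from h import *
st()
g=grab('scene','s5.png');im=g['pixels']
hsv=cv2.cvtColor(im,cv2.COLOR_BGR2HSV)
m=((hsv[...,1]>70)&(hsv[...,0]<30)).astype(np.uint8)
for c in cv2.findContours(m,0,1)[0]:
    if cv2.contourArea(c)>150:
        e=cv2.fitEllipse(c)[0]; b=bay(ray(g,[e],.012))[0]
        if abs(b[0])<.26 and abs(b[1])<.3: print(np.round(e,1),b)
cv2.imwrite('pics/c5.png',cv2.resize(im[130:330,220:480],(780,600)))
E
```

```text
t 20.175 tcp [0.4669 0.0067 0.1575] bay [-0.1811 -0.0744] xyaw 171.5 F [ 0.5 -0.5  0.2] q [ 0.22  0.36 -0.39  2.01  0.19  0.8   1.14] op 0.0004
[333.7 276.1] [0.0049 0.074 ]
[305.9 246.2] [ 0.0031 -0.0348]
[357.3 190.9] [-0.2242 -0.0918]
[318.5 168.6] [-0.1971 -0.232 ]
```

View pics/c5.png

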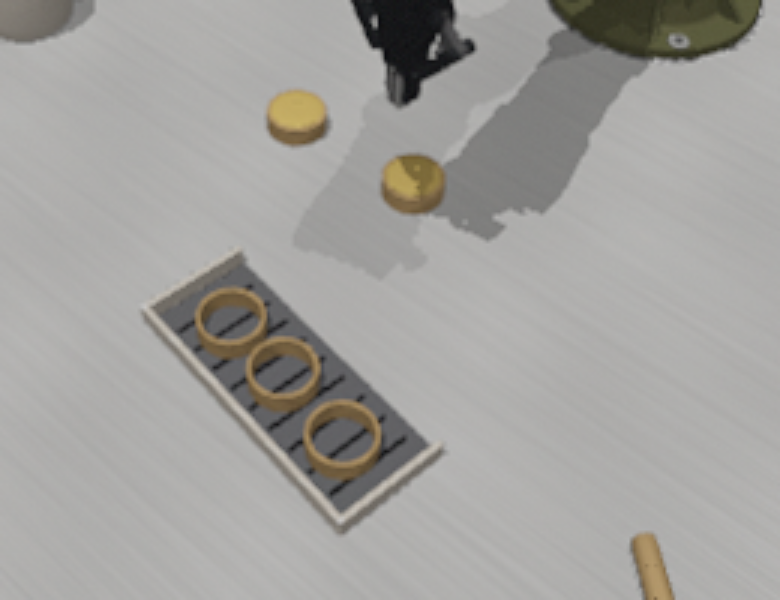

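All three hoops lie flat and well inside the bay, at about (231,322), (283,373) and (342,437) in the crop. Their bay x is near +4 mm and y is about -72, 0 and +74 mm. The cheeses have not moved and the arm is clear.

```bash
python3 -c "
from cell import r
print(r.sign_off())"
```

```text
the job is handed in; nothing more can be done
None
```

The job is handed in, with no verdict returned: at the last look all three empty hoops lay flat inside the bay, the cheeses measured within 1 mm of their start, and the arm never went near the sprayer or brush (not re-measured).

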